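# Set up the sharpening pond

## Task

Set up the sharpening pond for the next knife, before it is filled: lay the thin finishing stone flat on the bottom of the tub, set the wooden bridge squarely along the tub over it, in the middle, with its cleats inside the end walls, put the long thick coarse stone on the bridge between its two stops, and rest the small dressing stone lengthwise on the middle of the coarse stone. Do them in that order, set each piece down rather than dropping it, let go of everything, and leave the knife, the jar and the mug where they are.

Things in the scene. Friction and masses are not known exactly. Their poses are not given: they have to be found in the camera images.
- pond: the sharpening pond: an open rectangular grey plastic tub, empty, that stays fixed to the bench. Outside 260 x 140 mm (270 x 150 mm over its turned-out rim), 50 mm high, walls and floor 4 mm thick, inside 252 x 132 mm. Origin: centre of its underside, on the bench; x runs along its length, z up.
- bridge_c (a point): loose wooden bridge: board 284 x 56 x 14 mm, long along x (either way round). Two cross cleats under it, 12 mm deep, outer faces 117 mm from the middle, drop inside the tub's end walls; the board's ends rest on the rim. Two rubber stops on top, 8 mm high, inner faces 109 mm from the middle. Starts on its cleats. Point: centre of the board, 7 mm below its top, 19 mm above the cleats' underside.
- coarse_c (a point): the coarse stone: a loose grey sharpening stone 200 x 50 x 25 mm (0.55 kg), the longest and thickest stone, lying flat. Point: its centre, half-way up; x along its length, z up. Either end may go either way.
- fine_c (a point): the finishing stone: a loose sharpening stone 150 x 50 x 13 mm (0.21 kg), shorter and half as thick as the coarse one, lying flat. Point: its centre, half-way up; x along its length, z up.
- dresser_c (a point): the dressing stone: a loose small stone block 70 x 30 x 25 mm (0.12 kg), used to raise a slurry on the coarse stone. Point: its centre, half-way up; x along its length, z up.
- knife: bystander: a loose kitchen knife lying flat beyond the work, about 330 mm long, wooden handle 20 mm thick. Origin: at the bench under the front end of the handle; x towards the blade's point.
- compound_jar: bystander: a loose amber glass jar with a metal lid, 60 mm across and 55 mm high. Origin: centre of its underside.
- mug: bystander: a loose white mug, 76 mm across and 85 mm high, handle towards its +y. Origin: centre of its underside.
There are look-alikes about, which are no part of the job. Of the things that look like the part that bears dresser_c, the smaller one is meant. Of the things that look like the part that bears coarse_c, the larger one is meant.

How it is judged (in metres and radians):
On the way, in this order (a step that is already met when the one before it is completed fails the run):
1. the finishing stone lies flat on the bottom of the tub, let go (x of fine_c in the frame of pond between -0.06 and 0.06 m and y of fine_c in the frame of pond between -0.045 and 0.045 m and z of fine_c in the frame of pond between 0.007 and 0.0145 m and angle between fine_c's own z axis and vertical below 0.08 rad and contact force between fine and the fingers below 0.05 N and linear speed of fine below 0.02 m/s and angular speed of fine below 0.2 rad/s), for 0.2 s.
2. the bridge rests squarely on both ends of the tub over the finishing stone, let go (all of step 1 and x of bridge_c in the frame of pond between -0.013 and 0.013 m and y of bridge_c in the frame of pond between -0.02 and 0.02 m and z of bridge_c in the frame of pond between 0.053 and 0.0605 m and angle between bridge_c's own z axis and vertical below 0.05 rad and angle between the x axis of bridge_c and the x axis of pond, either way round below 0.15 rad and contact force between bridge and the fingers below 0.05 N and linear speed of bridge below 0.02 m/s and angular speed of bridge below 0.2 rad/s), for 0.2 s.
3. the coarse stone lies on the bridge between the stops, let go (all of step 2 and x of coarse_c in the frame of bridge_c between -0.012 and 0.012 m and y of coarse_c in the frame of bridge_c between -0.013 and 0.013 m and z of coarse_c in the frame of bridge_c between 0.0165 and 0.0225 m and angle between coarse_c's own z axis and vertical below 0.06 rad and angle between the x axis of coarse_c and the x axis of bridge_c, either way round below 0.15 rad and contact force between coarse and the fingers below 0.05 N and linear speed of coarse below 0.02 m/s and angular speed of coarse below 0.2 rad/s), for 0.2 s.
4. the dressing stone lies lengthwise on the middle of the coarse stone, let go (all of step 3 and x of dresser_c in the frame of coarse_c between -0.03 and 0.03 m and y of dresser_c in the frame of coarse_c between -0.014 and 0.014 m and z of dresser_c in the frame of coarse_c between 0.022 and 0.028 m and angle between dresser_c's own z axis and vertical below 0.06 rad and angle between the x axis of dresser_c and the x axis of coarse_c, either way round below 0.3 rad and contact force between dresser and the fingers below 0.05 N and linear speed of dresser below 0.02 m/s and angular speed of dresser below 0.2 rad/s), for 0.2 s.
At the end, for the whole second after the job is handed in: All let go, flat and at rest: finishing stone on the tub floor (60 mm along, 45 across the middle); bridge on both end rims (13, 20 mm, 0.15 rad); coarse stone on the board between the stops (12, 13 mm, 0.15 rad); dressing stone on the coarse one (30, 14 mm of its middle, 0.3 rad) (all of step 4); the robot touches nothing.
It fails at once if a stone or the bridge is dropped (falls freely for more than about 2 cm) ((contact force between fine and anything else below 0.01 N and linear speed of fine above 0.6 m/s) or (contact force between bridge and anything else below 0.01 N and linear speed of bridge above 0.6 m/s) or (contact force between coarse and anything else below 0.01 N and linear speed of coarse above 0.6 m/s) or (contact force between dresser and anything else below 0.01 N and linear speed of dresser above 0.6 m/s)).
It fails at once if the knife, the jar or the mug is shifted by more than 20 mm (distance of any of knife, compound_jar, mug from where it was at the start of the episode above 0.02 m).
It also fails if it takes over 128 s, if anything falls off the work surface, if the arm or the gripper's body presses on something with over 40 N, if the wrist force passes 120 N, or if a joint passes its speed limit or range.

## Robot

A 6-joint arm with a two-finger parallel gripper is mounted at the origin on the work surface. World frame = base frame: x ahead of the robot, y to its left, z up, the work surface at z = 0. Lengths are in mm, angles in rad, forces in N, time in s.
With the tool pointing down it reaches from about 350 to 975 mm from the base axis. Payload 7.1 kg.
Tool frame: the origin (TCP) lies on the front face of the gripper's body, between the roots of the fingers; the fingertips stand 80 mm ahead of it and the grasp point (between the pads) lies 61 mm ahead of it (env.tips_ahead is the distance from the TCP to the fingertips, in mm); z points along the fingers, y is the line along which they close (so a half turn about z gives the same grasp; the last joint's range is limited). The gripper opens to 88 mm and grips with 3 to 60 N. Pads are 20 mm wide; open, the fingers measure 115 mm over their backs; the gripper's body (75 mm by 178 mm) begins 61 mm behind the grasp point.
Start: joints at [1.296, 0.423, 1.63, -0, 1.089, -0.019], TCP at [158.106, 604.655, 302.675] pointing down, gripper open.
Joint ranges: [-3, 3], [-0.9, 2.11], [0.09, 2.58], [-1.31, 4.45], [0.11, 2.69], [-2.54, 2.54]. Speed limits (rad/s): [2.39, 2.39, 3.01, 3.14, 3.14, 3.14].

## Interface

Orientations are given as a unit quaternion [x, y, z, w].
In Python, from station import env, set_gripper, viewer, workorder gives the robot as it stands. Calls block until the motion is done:
- env.reach(position, orientation): joint-space move of the TCP to a pose.
- env.move_l(position, rot=None, rate=150, f_stop=None): straight line of the TCP; rot=None keeps the orientation; rate is the mean speed in mm/s. With f_stop (N) it stops when the force on the tool has changed by that much, and returns True; else False.
- env.move_joints(angles): joint-space move.
- set_gripper(opening): finger opening in mm; the grip force is fixed at half the most; returns when the fingers have stopped.
- env.hold(seconds).
- env.ik(position, orientation): joint angles nearest the present ones, or None.
- env.read_state(): the state.
- viewer.camera(name): name is "scene" or "top" or "wrist"; returns the picture (420x560x3 uint8, blue, green, red); there is no depth.
- viewer.camera_params(name): a dict with "fx", "fy", "cx", "cy" (pixels), "pose" (4x4, takes a point from camera to world coordinates); the wrist camera has in their place "tool_from_camera" (4x4, takes a point from camera to tool coordinates, whose origin is the TCP and whose axes are the flange's). Camera axes: x right, y up, looking along -z (the intrinsics and any distortion apply to the point x, -y, -z); pixel columns grow to the right and rows downward; lengths in mm; the calibration is good to about 2 mm. A picture is of the moment at which its call begins: read the wrist's pose just before it. camera_params takes no time and is no camera call.
A pose or a line that the arm cannot do raises env.IKError and nothing moves.
- workorder.sign_off(): hands the job in; it is judged then, once.
The state is a dict: "time_s": time; "qpos": joint angles; "dq": joint speeds; "tau": joint torques, N m; "tool_pos": TCP position; "orientation": TCP orientation; "force": force on the tool from outside, world axes, zero at the start; "wrist_torque": the same for the moment, N m; "width": finger opening in mm; "grip_force": force on a finger pad.
Only numpy, scipy, OpenCV 4.12 (cv2) and the standard library are available. Lean on these libraries where they do the work, as an engineer would, in place of code of your own. Each camera call takes 0.05 s, during which the arm holds its last target. There are 200 camera calls.

## Working session

There is one attempt and no reset: what is moved stays moved. The work goes in short steps, each a Python script; the robot and the scene stay as the last script left them, time stands still between calls to the robot, and variables do not carry over. Pictures are saved under pics/ and viewed, at most 14 in all, crops included, and the job is handed in when it is done.

```bash
mkdir -p pics; ls
python3 - <<'E'
from station import env, viewer
import cv2
for n in ("top","scene"):
    im=viewer.camera(n); cv2.imwrite(f"pics/{n}0.png",im)
    p=viewer.camera_params(n); print(n,{k:(v if not hasattr(v,'shape') else v.round(4).tolist()) for k,v in p.items()})
p=viewer.camera_params("wrist");print(p)
s=env.read_state();print(s)
E
```

```text
pics
top {'fx': 485.5280230833212, 'fy': 485.5280230833212, 'cx': 277.36105810761194, 'cy': 211.16148524460277, 'pose': [[-0.0153, 0.9977, -0.0656, 552.3228], [-0.9999, -0.0154, -0.0009, -75.7713], [-0.0019, 0.0656, 0.9978, 1230.7201], [0.0, 0.0, 0.0, 1.0]]}
scene {'fx': 400.03189186725433, 'fy': 400.03189186725433, 'cx': 282.97559192699003, 'cy': 212.0653385218642, 'pose': [[-0.6707, -0.5963, 0.4412, 1169.1401], [0.7417, -0.5301, 0.411, 432.3712], [-0.0112, 0.6029, 0.7977, 1024.0371], [0.0, 0.0, 0.0, 1.0]]}
{'fx': 305.8818430534259, 'fy': 305.8818430534259, 'cx': 276.92088596944575, 'cy': 204.35941450545548, 'tool_from_camera': array([[ 9.21728283e-05,  9.62891543e-01,  2.69888622e-01,
         7.34217736e+01],
       [ 9.99999732e-01,  1.07085997e-04, -7.23576275e-04,
        -2.60398576e-01],
       [-7.25626768e-04,  2.69888617e-01, -9.62891275e-01,
        -8.15908607e+01],
       [ 0.00000000e+00,  0.00000000e+00,  0.00000000e+00,
         1.00000000e+00]])}
{'time_s': 0.1, 'qpos': array([ 1.29598481e+00,  4.23775282e-01,  1.63058328e+00, -2.02798783e-05,
        1.08859849e+00, -1.89936883e-02]), 'dq': array([-0.00012992, -0.00074377, -0.00125578,  0.00137069,  0.00031279,
        0.00027461]), 'tau': array([ 2.56973517e-04, -5.45614886e+01, -2.74324912e+01,  6.45685941e-02,
        1.88928290e-02, -3.66983738e-05]), 'tool_pos': array([158.02017079, 604.30133528, 301.98447725]), 'orientation': array([ 1.27555720e-01,  9.91831171e-01, -6.76163996e-04, -9.09726685e-05]), 'force': array([ 0.20687678,  0.21255357, -0.04485394]), 'wrist_torque': array([-0.05228455,  0.0502612 , -0.00720119]), 'grip_force': 0.0, 'width': 87.80287469568053}
```

View pics/top0.png

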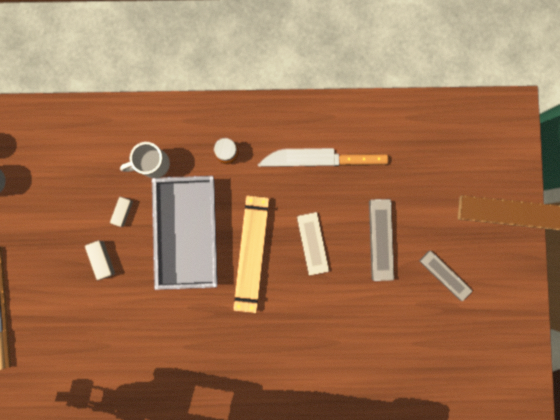

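View pics/scene0.png

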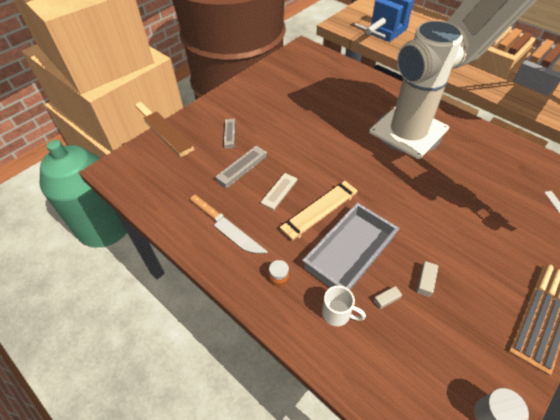

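The top view shows the pond at (185,232), the bridge at (252,254), the fine stone at (313,243), and the coarse stone at (382,240), with its smaller look-alike at (446,275). The dresser is at (121,212), with its larger look-alike at (98,260). The scene view agrees with this. Next I'll segment the pieces.

```bash
cat > h.py <<'E'
from station import env, set_gripper, viewer, workorder
import numpy as np, cv2
from scipy.spatial.transform import Rotation as R
def campose(n):
    p=viewer.camera_params(n)
    if n!="wrist": return p,p["pose"]
    s=env.read_state(); T=np.eye(4); T[:3,:3]=R.from_quat(s["orientation"]).as_matrix(); T[:3,3]=s["tool_pos"]
    return p,T@p["tool_from_camera"]
def ground(p,T,uv,z):
    uv=np.atleast_2d(uv).astype(float)
    d=np.c_[(uv[:,0]-p["cx"])/p["fx"],-(uv[:,1]-p["cy"])/p["fy"],-np.ones(len(uv))]@T[:3,:3].T
    return (T[:3,3]+d*((z-T[2,3])/d[:,2])[:,None])[:,:2]
def proj(p,T,X):
    c=(np.atleast_2d(X)-T[:3,3])@T[:3,:3]
    return np.c_[p["cx"]-p["fx"]*c[:,0]/c[:,2], p["cy"]+p["fy"]*c[:,1]/c[:,2]]
def rect(p,T,cnt,z):
    """centre, yaw of long side (-90..90), size, of a silhouette seen at height z"""
    g=ground(p,T,cnt.reshape(-1,2),z).astype(np.float32)
    (c,(w,h),a)=cv2.minAreaRect(g)
    if w<h: a+=90; w,h=h,w
    return np.array(c),(a+90)%180-90,(w,h)
def quat(yaw):
    """tool down; tool y (closing line) at yaw+90, so that the object's long axis at yaw (deg) lies across"""
    return (R.from_euler('z',yaw,degrees=True)*R.from_quat([0,1,0,0])).as_quat()
E
python3 - <<'E'
from h import *
im=viewer.camera("top");p,T=campose("top")
hsv=cv2.cvtColor(im,cv2.COLOR_BGR2HSV)
for x,y in [(300,330),(185,232),(252,254),(313,243),(382,240),(374,240),(121,212),(98,260)]: print((x,y),hsv[y,x])
S=hsv[...,1];V=hsv[...,2];H=hsv[...,0]
m=(((S<115)&(V>60))|((H>=16)&(V>150))).astype(np.uint8)
m[:100]=0
m=cv2.morphologyEx(m,cv2.MORPH_OPEN,np.ones((2,2)))
cs,_=cv2.findContours(m,cv2.RETR_EXTERNAL,cv2.CHAIN_APPROX_NONE)
for c in cs:
    if cv2.contourArea(c)>80:
        u=c.reshape(-1,2).mean(0).round()
        print(u,[ (x.round(1) if hasattr(x,'round') else np.round(x,1)) for x in rect(p,T,c,12)])
cv2.imwrite("pics/m0.png",m*255)
print(env.ik([550,100,250],quat(0)))
E
```

```text
(300, 330) [ 11 170 153]
(185, 232) [  9  18 195]
(252, 254) [ 22 117 252]
(313, 243) [ 18  57 219]
(382, 240) [ 16  41 148]
(374, 240) [ 18  46 201]
(121, 212) [ 21  43 242]
(98, 260) [ 22  33 246]
[555. 351.] [array([ 276.4, -754.1]), np.float64(-3.0), array([102. ,  19.7])]
[246. 306.] [array([397.6,   6.5]), np.float64(82.9), array([56. , 29.3])]
[446. 276.] [array([ 463.3, -493.9]), np.float64(44.7), array([146.5,  41.2])]
[100. 261.] [array([516. , 370.1]), np.float64(19.8), array([96.4, 50.3])]
[314. 245.] [array([ 547.8, -164.1]), np.float64(10.4), array([153.7,  54.5])]
[253. 251.] [array([528.6, -10.2]), np.float64(-7.0), array([227.9,  58. ])]
[382. 241.] [array([ 554.5, -335.9]), np.float64(0.6), array([205.3,  57.5])]
[122. 212.] [array([635. , 316.9]), np.float64(-20.1), array([74.5, 38.5])]
[257. 203.] [array([655.1, -25. ]), np.float64(89.2), array([52.9, 27.8])]
[552. 196.] [array([ 660.1, -765.5]), np.float64(-2.9), array([41.7, 37.7])]
[  2. 181.] [array([718.5, 617.8]), np.float64(1.3), array([53.6, 15.2])]
[365. 160.] [array([ 760.1, -297.3]), np.float64(89.1), array([108.9,  12.8])]
[301. 159.] [array([ 766.6, -132.8]), np.float64(89.1), array([205.,  46.])]
[175. 217.] [array([627. , 198.1]), np.float64(1.4), array([376.5, 236.9])]
[226. 150.] [array([790. ,  53.3]), np.float64(-0.6), array([56.5, 55.9])]
[549. 113.] [array([ 873.6, -771. ]), np.float64(-0.9), array([59.5, 51.6])]
[ 1.58564525e-01  3.95438384e-01  1.81727966e+00 -4.44089210e-16
  9.28874610e-01 -1.41223180e+00]
```

View pics/m0.png

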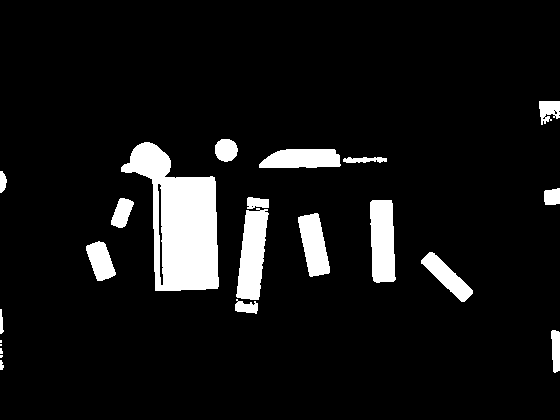

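The mask separates every piece cleanly. Next I'll hover over each piece with the wrist camera to refine its position.

Run:
```python
from h import *
im={}
p,T=campose("top"); pc=ground(p,T,[185,232],50)[0]; print("pond",pc)
tg={"dresser":(635,317,-20.1),"pond":(*pc,1),"bridge":(527,-9,-7),"fine":(548,-164,10.4),"coarse":(554,-336,.6)}
tiles=[]
for n,(x,y,a) in tg.items():
    env.reach([x,y,330],quat(a)); env.hold(.3)
    p,T=campose("wrist"); im=viewer.camera("wrist"); cv2.imwrite(f"pics/w_{n}.png",im); np.save(f"w_{n}.npy",T)
    tiles.append(cv2.resize(im,None,fx=.47,fy=.47,interpolation=cv2.INTER_AREA))
s=env.read_state();print(s["time_s"],s["qpos"].round(2))
tiles.append(tiles[0]*0)
cv2.imwrite("pics/tiles.png",np.vstack([np.hstack(tiles[:3]),np.hstack(tiles[3:])]))
```

```text
pond [582.63663293 150.57517296]
6.7583 [-0.56  0.43  1.55  0.    1.16 -2.14]
```

View pics/tiles.png

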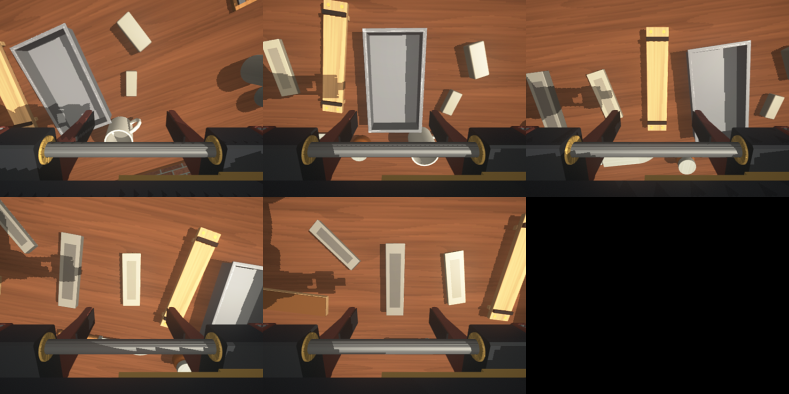

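Run:
```python
from h import *
p=viewer.camera_params("wrist")
tg={"dresser":(635,317,25,70,30),"pond":(582,150,50,270,150),"bridge":(527,-9,26,284,56),"fine":(548,-164,13,150,50),"coarse":(554,-336,25,200,50)}
out=[]
for n,(x,y,h,L,W) in tg.items():
    im=cv2.imread(f"pics/w_{n}.png");T=np.load(f"w_{n}.npy")
    hsv=cv2.cvtColor(im,cv2.COLOR_BGR2HSV);H,S,V=cv2.split(hsv)
    m=(((S<112)&(V>60))|((H>=16)&(V>140))).astype(np.uint8); m[270:]=0
    if n=="bridge": m=cv2.morphologyEx(m,cv2.MORPH_CLOSE,np.ones((13,3)))
    m=cv2.morphologyEx(m,cv2.MORPH_OPEN,np.ones((3,3)))
    cs,_=cv2.findContours(m,cv2.RETR_EXTERNAL,cv2.CHAIN_APPROX_NONE)
    u=proj(p,T,[x,y,h])[0]
    c=max(cs,key=lambda c:cv2.pointPolygonTest(c,tuple(map(float,u)),True))
    z=50 if n=="pond" else (19 if n=="bridge" else h/2)
    ce,a,sz=rect(p,T,c,z); print(n,ce.round(1),round(a,2),np.round(sz,1))
    # overlay true-size model at top height
    r=np.radians(a);B=np.array([[np.cos(r),-np.sin(r)],[np.sin(r),np.cos(r)]])
    q=(np.array([[1,1],[1,-1],[-1,-1],[-1,1]])*[L/2,W/2])@B.T+ce
    for zz,col in ((h,(0,0,255)),(0,(255,0,0))):
        if n=="bridge" and zz==0: continue
        cv2.polylines(im,[proj(p,T,np.c_[q,np.full(4,zz)]).round().astype(int)],True,col,1)
    u=proj(p,T,[*ce,h])[0].astype(int); x0=np.clip(u[0]-130,0,300); 
    out.append(im[0:290,x0:x0+260])
out.append(out[0]*0)
cv2.imwrite("pics/ov.png",np.vstack([np.hstack(out[:3]),np.hstack(out[3:])]))
```

```text
dresser [637.4 319.8] -19.34 [72.7 31.2]
pond [572.9 155. ] 1.38 [251.6 151.4]
bridge [522.5  -4.7] -6.99 [273.7  56.4]
fine [ 550.7 -159.5] 10.7 [152.3  52.1]
coarse [ 559.  -330.1] 0.52 [205.3  52.7]
```

View pics/ov.png

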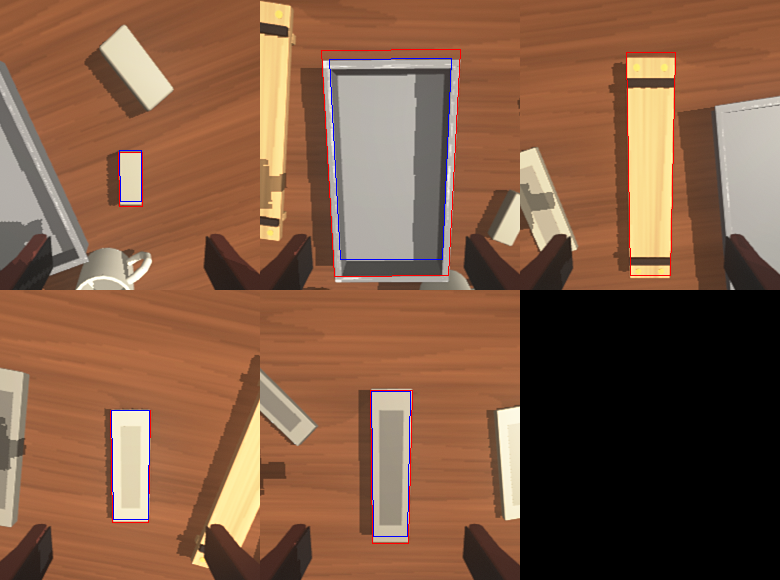

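The overlays fit well. The pond and bridge contours were clipped at the far end, so I use their near edges: pond at (582.1,155.2), bridge at (527.6,-5.3). Now I'll move the finishing stone.

```bash
cat >> h.py <<'E'
POND=np.array([582.1,155.2]); PY=1.4
def pick(x,y,yaw,tip):
    set_gripper(88)
    env.reach([x,y,tip+80+120],quat(yaw)); env.move_l([x,y,tip+100],rate=150)
    c=env.move_l([x,y,tip+80],rate=50,f_stop=8)
    z0=env.read_state()["tool_pos"]; set_gripper(0); s=env.read_state()
    print("pick",c,z0.round(1),"w",s["width"].round(1),"F",s["grip_force"].round(1),"t",s["time_s"])
    env.move_l([x,y,300],rate=150); s=env.read_state(); print("lifted w",s["width"].round(1),s["force"].round(1))
def place(x,y,yaw,ztcp,openw,f=5):
    """descend to contact (expected at ztcp), release, retreat"""
    env.reach([x,y,300],quat(yaw)); env.move_l([x,y,ztcp+15],rate=120); env.hold(.3)
    c=env.move_l([x,y,ztcp-4],rate=20,f_stop=f); s=env.read_state()
    print("place contact",c,s["tool_pos"].round(1),"expected",ztcp)
    set_gripper(openw); env.hold(.2); env.move_l([x,y,300],rate=100); print("t",env.read_state()["time_s"])
E
python3 - <<'E'
from h import *
pick(550.7,-159.5,10.7,4)
place(*POND,PY,88,72)
env.reach([*(POND-[20,0]),400],quat(PY)); env.hold(.3)
p,T=campose("wrist");cv2.imwrite("pics/a.png",viewer.camera("wrist"));np.save("a.npy",T)
E
```

```text
Traceback (most recent call last):
  File "h.py", line 31, in pick
    print("pick",c,z0.round(1),"w",s["width"].round(1),"F",s["grip_force"].round(1),"t",s["time_s"])
                                   ^^^^^^^^^^^^^^^^
AttributeError: 'float' object has no attribute 'round'
```

```bash
sed -i 's/s\["width"\].round(1)/round(float(s["width"]),1)/g; s/s\["grip_force"\].round(1)/round(float(s["grip_force"]),1)/' h.py
python3 - <<'E'
from h import *
s=env.read_state(); print(s["tool_pos"],s["width"],s["grip_force"],s["force"])
env.move_l([550.7,-159.5,300],rate=150); s=env.read_state(); print(s["width"],s["force"])
place(*POND,PY,88,72)
env.reach([*(POND-[20,0]),400],quat(PY)); env.hold(.3)
p,T=campose("wrist");cv2.imwrite("pics/a.png",viewer.camera("wrist"));np.save("a.npy",T)
E
```

```text
[ 550.71819622 -159.49980666   84.08461831] 49.775547179019576 30.000261068344116 [-0.33362788  0.182358    0.80677524]
49.715777670612056 [ 0.52706353 -0.1142606  -2.03269259]
place contact True [582.  155.2  87.9] expected 88
t 18.5333
```

View pics/a.png

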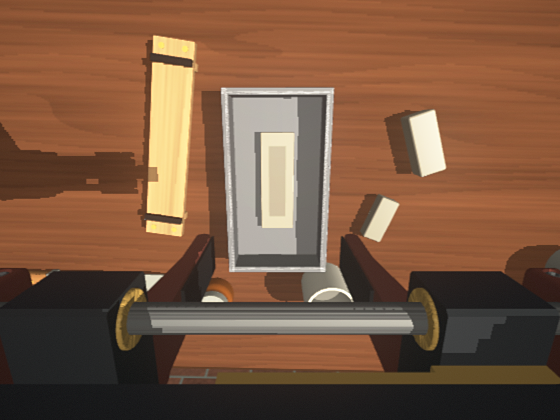

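The stone lies flat in the tub. The rim corners are about (221,88), (334,88), (327,271) and (230,271). The bridge corners are (152,36), (196,40), (183,237) and (145,233). I'll use these to check the pond and bridge poses.

Run:
```python
from h import *
p=viewer.camera_params("wrist");T=np.load("a.npy")
for uv,z in (([(221,88),(334,88),(327,271),(230,271)],50),([(152,36),(196,40),(183,237),(145,233)],26),([(260,132),(294,132),(295,228),(261,227)],17)):
    g=ground(p,T,uv,z);d=(g[2]+g[3]-g[0]-g[1])/2
    print(g.mean(0).round(1),np.degrees(np.arctan2(d[1],d[0])).round(2),np.linalg.norm(d).round(1),np.linalg.norm(g[1]-g[0]).round(1))
```

```text
[582.1 157. ] 1.76 267.0 149.2
[528.3  -4.4] -6.92 284.7 58.7
[581.2 156.3] 2.03 149.4 50.2
```

```bash
sed -i 's/^POND=.*/POND=np.array([582.0,155.9]); PY=1.6/' h.py
python3 - <<'E'
from h import *
pick(528.0,-4.9,-6.95,5)
place(*POND,PY,123,80)
env.reach([*(POND-[20,0]),400],quat(PY)); env.hold(.3)
p,T=campose("wrist");cv2.imwrite("pics/b.png",viewer.camera("wrist"));np.save("b.npy",T)
E
```

```text
pick False [527.8  -4.9  84.7] w 55.9 F 30.0 t 22.8167
lifted w 55.6 [ 0.1 -0.5 -2.8]
place contact True [581.9 155.9 123.1] expected 123
t 30.3417
```

View pics/b.png

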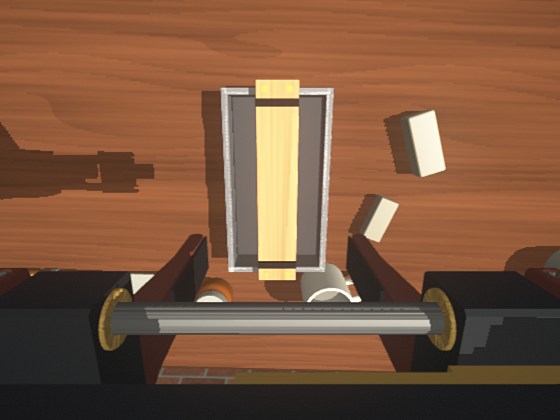

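The bridge is seated, with ends at rows 80 and 280 and cleats inside the walls. I'll measure its actual pose from its corners. The coarse stone's centre needs correcting to top height, because its silhouette is all top face, which gives about (556.6,-330.2).

Run:
```python
from h import *
p=viewer.camera_params("wrist");T=np.load("b.npy")
g=ground(p,T,[(256,80),(299,80),(296,280),(260,280)],64);d=(g[2]+g[3]-g[0]-g[1])/2
s=ground(p,T,[(277,103),(278,264)],68)  # stop centres, rough
print("bridge",g.mean(0).round(1),np.degrees(np.arctan2(d[1],d[0])).round(2),np.linalg.norm(d).round(1),"stops mid",s.mean(0).round(1))
bx=(g.mean(0)+POND)/2; by=PY
if np.abs(g.mean(0)-POND).max()<5:
    pick(556.6,-330.2,.52,6)
    place(*bx,by,150,80)
    env.reach([*(POND-[20,0]),430],quat(PY)); env.hold(.3)
    p,T=campose("wrist");cv2.imwrite("pics/c.png",viewer.camera("wrist"));np.save("c.npy",T)
```

```text
bridge [581.7 157.3] 1.78 282.9 stops mid [581.4 156.9]
pick False [ 556.5 -330.1   85.7] w 50.0 F 30.0 t 35.4917
lifted w 49.9 [-1.  -0.7 -5. ]
place contact True [581.8 156.5 150. ] expected 150
t 43.6583
```

View pics/c.png

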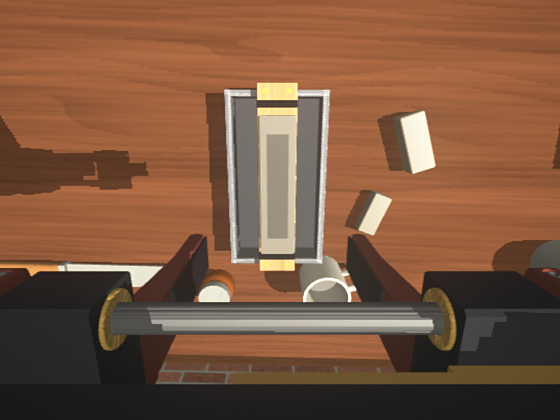

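The coarse stone sits between the stops: its ends are at rows 115 and 254, the stops near 105 and 262. The dressing stone is next.

Run:
```python
from h import *
p=viewer.camera_params("wrist");T=np.load("c.npy")
g=ground(p,T,[(261,115),(297,115),(295,254),(261,254)],89); print("coarse",g.mean(0).round(1))
pick(637.2,319.6,-19.34,6)
place(581.8,156.5,PY,175,60)
env.reach([*(POND-[20,0]),430],quat(PY)); env.hold(.3)
cv2.imwrite("pics/d.png",np.hstack([viewer.camera("wrist")[60:330,180:400],cv2.resize(viewer.camera("scene")[150:370,250:450],None,fx=1.227,fy=270/220)]))
```

```text
coarse [582.7 158.3]
pick False [637.  319.6  85.6] w 30.1 F 29.9 t 48.375
lifted w 29.9 [ 0.6 -0.6 -0.3]
place contact True [581.7 156.5 174.9] expected 175
t 55.0333
```

View pics/d.png

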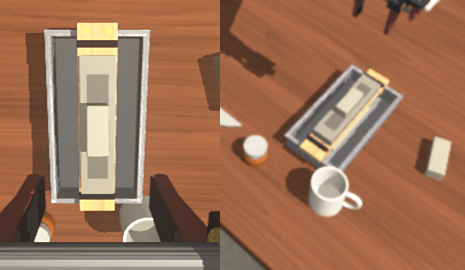

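The dresser lies lengthwise on the middle of the coarse stone, everything is stacked, and the mug and jar are in place. I'll hand it in.

```bash
python3 -c "
from h import *
env.hold(.5); print(workorder.sign_off())"
```

```text
the job is handed in; nothing more can be done
None
```

I set up the pond in the order you gave and handed it in at about 56 s on the robot's clock. Each piece touched down within about 0.1 mm of its expected height, and the last pictures show the stack in place; I didn't see the judge's result.

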